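# Clear a jammed plate magazine

### The job

The plate magazine has jammed: take the orange hooked pick from its mat and drag every plate trapped in the lanes right out onto the dark sheet in front. Once the lanes are clear, press the recessed red reset button down with the tip of the pick. Put the jammed plates in the blue bin, lay the pick back on its black mat as you found it, handle on the grey rest block and hook down, and leave the loupe and the other things on the bench where they are.

Things in the scene. Friction and masses are not known exactly. Their poses are not given: they have to be found in the camera images.
- magazine: Plate magazine, fixed. Origin: underside, midway along the line of lane mouths; x points into the lanes (away from the robot), y left, z up. It has no bottom: plates lie on the bench, over a paper-thin dark sheet (x -100 to 125, y -124 to 124 mm), whose part before the mouths (x < 0) is the apron. Four lanes at y = -93, -31, 31, 93 mm, x 0 to 120 mm, under a clear cover whose top is at z = 40 mm. Fingers do not fit into a lane.
- lane_1 (a point): Middle of the mouth of the rightmost lane, on its floor (bench level); axes as the magazine. Each lane is 36 mm wide, 36 mm high and 120 mm deep, open at the front. At its back (108 to 120 mm deep) stand two stops 20 mm high with a 20 mm gap between them on the centre line, which hold the plate but let the pick's foot through.
- lane_2 (a point): The same point of the second lane from the right.
- lane_3 (a point): The same point of the third lane from the right.
- lane_4 (a point): The same point of the leftmost lane.
- well_rim (a point): Middle of the mouth of the square well, 22 x 22 mm, that holds the reset button, on top of the blue control head at the left end of the magazine (head: magazine x 5 to 115, y 124 to 176 mm, top at z = 66 mm); axes as the magazine. It lies 30 mm behind the line of the lane mouths.
- reset (a joint): Red reset button at the bottom of the well: 0 = up, grows as it is pressed, full travel 0.004 m; springs back; about 2 N fully down. It counts as pressed beyond about three quarters of its travel. It does not latch.
- reset_top (a point): Middle of the top of the red button (16 mm across), 5 mm below the rim of its well when up; moves with the button.
- pick: Hooked pick, 210 mm long, about 90 g, resting on its mat. Origin: below the middle of the handle, level with the foot's underside; x to the hook, z up. Orange handle: 76 mm long, 24 wide, z 10 to 38 mm. A steel shank 7 mm thick runs at z = 17.5 mm to x = 168 mm, where a flat foot (16 mm wide, 5 thick) points down to z = 0, 14 mm below the shank. Two cheeks 11 mm apart stand 5 mm out from it toward the handle.
- pick_tip (a point): Middle of the underside of the pick's foot (168 mm in front of the pick's origin); same axes as the pick.
- tool_mat: Black rubber mat of the pick, fixed, 260 x 70 x 3 mm, long along its x. Origin: middle of its underside. On it a grey rest block 60 x 50 mm, centred 65 mm from the middle toward -x, 10 mm high (top 13 mm above the bench). The pick lies level: handle on the block, foot on the mat, hook toward +x, its origin above the block's middle within 10 mm.
- blue_bin: Blue open plastic bin, loose, empty: 120 mm (x) by 200 mm (y) outside without its lip (134 x 214 mm over all), 60 mm high, floor 2 mm, walls 4 mm. Origin: middle of its underside.
- loupe: Bystander: black loupe, 37 mm across, 36 mm high.
- plate_a: One of the three or four zinc plates (any one may be absent) that start jammed lying flat, one to a lane, 12 to 28 mm behind the mouth: 76 mm long along its own y, 28 mm wide along its x, tapering to the ends, 5 mm thick, 34 g. Origin: middle of its underside.
- plate_b: One of the three or four zinc plates (any one may be absent) that start jammed lying flat, one to a lane, 12 to 28 mm behind the mouth: 76 mm long along its own y, 28 mm wide along its x, tapering to the ends, 5 mm thick, 34 g. Origin: middle of its underside.
- plate_c: One of the three or four zinc plates (any one may be absent) that start jammed lying flat, one to a lane, 12 to 28 mm behind the mouth: 76 mm long along its own y, 28 mm wide along its x, tapering to the ends, 5 mm thick, 34 g. Origin: middle of its underside.
- plate_d: One of the three or four zinc plates (any one may be absent) that start jammed lying flat, one to a lane, 12 to 28 mm behind the mouth: 76 mm long along its own y, 28 mm wide along its x, tapering to the ends, 5 mm thick, 34 g. Origin: middle of its underside.

How it is judged:
By the outcome, as a careful person would: the job done as asked, in the order asked, and still so for the second after the job is handed in, with the robot touching nothing.
Of plate_a, plate_b, plate_c, plate_d only 3 to 4 are there at a start; the rules pass over those that are not, and their reading is None.
At some moment in a run one of plate_a, plate_b, plate_c, plate_d, blue_bin may be knocked a few centimetres aside while the robot is not near it.
It also fails if it takes over 210 s, if anything falls off the work surface, if the arm or the gripper's body presses on something with over 40 N, if the wrist force passes 120 N, or if a joint passes its speed limit or range.

### The arm

A 7-joint arm with a two-finger parallel gripper is mounted at the origin on a cart in front of the work surface, level with it; the furniture and walls round the work are solid. World frame = base frame: x ahead of the robot, y to its left, z up, the work surface at z = 0. Lengths are in m, angles in rad, forces in N, time in s.
With the tool pointing down it reaches from about 0.35 to 0.9 m from the base axis. Payload 8.1 kg.
Tool frame: the origin (TCP) lies at the very end of the fingers, on their centre line; the grasp point (between the pads) lies 19 mm behind it; z points along the fingers, y is the line along which they close (so a half turn about z gives the same grasp; the last joint's range is limited). The gripper opens to 92 mm and grips with 3 to 60 N. Pads are 19 mm wide; open, the fingers measure 130 mm over their backs; the gripper's body (75 mm by 190 mm) begins 47 mm behind the grasp point.
Start: joints at [1.058, 0.434, 0.025, 1.573, -0.012, 1.134, -0.075], TCP at [0.249, -0.573, 0.227] pointing down, gripper open.
Joint ranges: [-2.62, 2.62], [-0.44, 2.09], [-1.27, 1.32], [0.08, 2.57], [-1.32, 4.46], [0.12, 2], [-2.74, 2.74]. Speed limits (rad/s): [2.22, 2.22, 3.01, 3.01, 3.14, 3.14, 3.14].

### API

Orientations are given as a rotation vector (axis times angle).
In Python, from cell import arm gives the robot as it stands.
- The arm moves only by the tool jog_arm, never from a script. Its argument "rows" is a list of rows, each a list of 3 entries, a list of its own where there are three numbers: the shift along the world's x, y, z in cm, then the turn, a rotation vector about the world's x, y, z in degrees, then the opening, from 0 (shut) to 1 (fully open). A call has 1 to 8 rows; each row is the pose to reach, as a shift and turn from the pose commanded when the call began; what a row does not reach only later rows make up. A row lasts 1/8 s, in which the tool goes at most 62.5 mm and 10.7 degrees, less where a joint would pass 70% of its speed; a pose out of reach is approached as far as the arm can. A call with a gripper value outside its range is refused whole. The fingers move at their own pace and stop on an object; "newtons" is the grip in N (left out, the last holds). Time passes only in rows, so rows that repeat a pose let the fingers close. It gives the time, the measured TCP pose, the force, the opening and the grip force at its end, in the units of the state.
- arm.observe(): the state, without advancing time (a new reading comes with each control period).
- arm.get_image(name): name is "scene" or "top" or "wrist"; returns a dict with "img" (420x560x3 uint8, red, green, blue), "depth" (420x560 float32, m along the optical axis (not along the pixel's ray), 0 where there is no reading), "fx", "fy", "cx", "cy" (pixels), "rvec" (rotation vector, rad) and "tvec" (3), from world to camera coordinates, as OpenCV has them; the wrist camera has in their place "mount" (4x4, takes a point from camera to tool coordinates, whose origin is the TCP and whose axes are the flange's). Camera axes: x right, y down, z forward; pixel columns grow to the right and rows downward; lengths in m; the calibration is good to about 2 mm. The wrist camera is an equidistant fisheye: a pixel r from the principal point sees the ray r / f radians off the axis. A picture is of the moment at which its call begins: read the wrist's pose just before it.
- arm.sign_off(): hands the job in; it is judged then, once.
The state is a dict: "clock": time; "joints": joint angles; "dq": joint speeds; "joint_efforts": joint torques, N m; "position": TCP position; "ee_rot": TCP orientation; "force": force on the tool from outside, world axes, zero at the start; "ft_torque": the same for the moment, N m; "width": opening from 0.0 (shut) to 1.0 (fully open); "gripper_force": force on a finger pad.
Only numpy, scipy, OpenCV 4.12 (cv2) and the standard library are available. Lean on these libraries where they do the work, as an engineer would, in place of code of your own. Each camera call takes 0.05 s, during which the arm holds its last target. There are 200 camera calls.

## Working session

There is one attempt and no reset: what is moved stays moved. The work goes in short steps, Python scripts to look and compute and a tool call to move; the robot and the scene stay as the last step left them, time stands still between calls to the robot, and variables do not carry over. Pictures are saved under pics/ and viewed, at most 14 in all, crops included, and the job is handed in when it is done.

Besides the shell and the picture viewer there is one more tool, called after "Emit:" in YAML: its name, and indented under it one key for each argument. jog_arm: Moves the arm, as the interface text tells. Its arguments: {"type":"object","properties":{"rows":{"type":"array","items":{"type":"array"}},"newtons":{"type":"number"}},"required":["rows"]}

```bash
mkdir -p pics; cat > h.py <<'E'
import numpy as np, cv2
from cell import arm
from scipy.spatial.transform import Rotation as R
def cam(n):
    d=arm.get_image(n); return d
def world(d):
    h,w=d['depth'].shape; v,u=np.mgrid[:h,:w]; z=d['depth']
    P=np.stack([(u-d['cx'])/d['fx']*z,(v-d['cy'])/d['fy']*z,z],-1)
    Rm=R.from_rotvec(np.ravel(d['rvec'])).as_matrix()
    return (P-np.ravel(d['tvec']))@Rm
def save(n,img): cv2.imwrite('pics/'+n+'.png',cv2.cvtColor(img,cv2.COLOR_RGB2BGR))
E
python3 - <<'E'
from h import *
for n in('top','scene'):
    d=cam(n); save(n+'0',cv2.resize(d['img'],(800,600))); np.savez(n+'0.npz',W=world(d),**d)
s=arm.observe(); print({k:np.round(v,3) for k,v in s.items()})
E
```

```text
{'clock': np.float64(0.1), 'joints': array([ 1.058,  0.435,  0.025,  1.574, -0.012,  1.134, -0.075]), 'dq': array([ 0.001,  0.001,  0.   , -0.001, -0.001,  0.002,  0.001]), 'joint_efforts': array([ 3.0000e-03, -6.6912e+01,  9.8800e-01, -3.1514e+01, -6.1000e-02,
        3.7000e-02,  0.0000e+00]), 'position': array([ 0.249, -0.573,  0.226]), 'ee_rot': array([-3.075e+00, -6.390e-01,  1.000e-03]), 'force': array([ 0.345, -0.451,  0.103]), 'ft_torque': array([ 0.013,  0.049, -0.016]), 'gripper_force': np.float64(0.0), 'width': np.float64(1.001)}
```

View pics/top0.png

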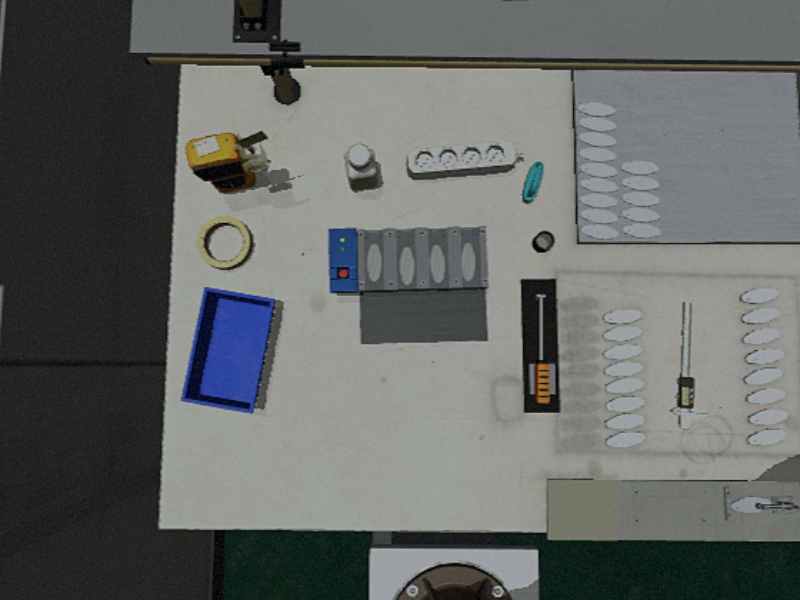

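View pics/scene0.png

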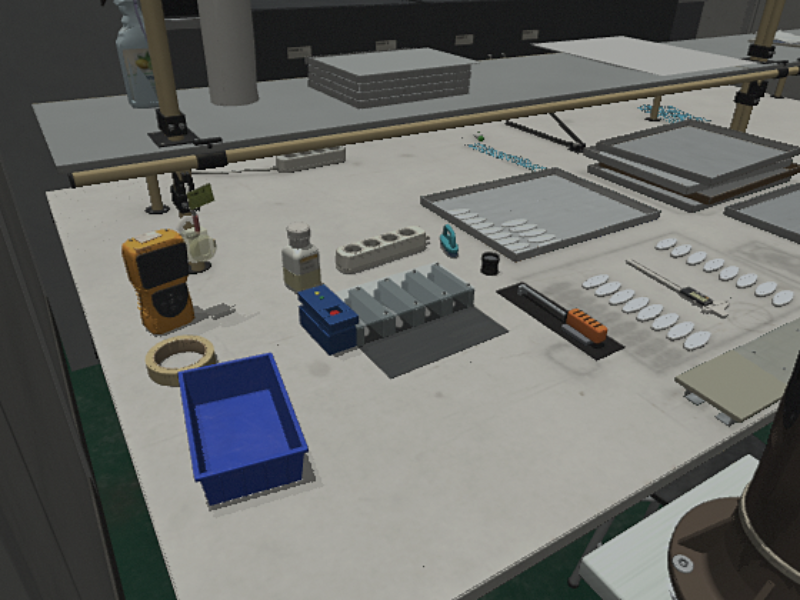

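The top view shows the magazine (330-487, 228-343) with a plate in each of the four lanes (375, 407, 438, 468; row ~263), the pick (542, 295-405) on the mat, the bin at (230, 350), and the loupe at (543, 241). Next I measure them.

```bash
python3 - <<'E'
from h import *
d=np.load('top0.npz'); W=d['W']; im=d['img']; hsv=cv2.cvtColor(im,cv2.COLOR_RGB2HSV).astype(int)
H,S,V=hsv[...,0],hsv[...,1],hsv[...,2]; X,Y,Z=W[...,0],W[...,1],W[...,2]
def roi(a,b,c,e):
    m=np.zeros(X.shape,bool); m[int(b*.7):int(e*.7),int(a*.7):int(c*.7)]=1; return m
def rect(n,m):
    p=W[m]; r=cv2.minAreaRect((p[:,:2]*1000).astype(np.float32)); 
    print(n,len(p),'c',np.round(r[0],1),'sz',np.round(r[1],1),'ang',round(r[2],2),'mean',np.round(p.mean(0)*1000,1),'zmed',round(np.median(p[:,2])*1000,1))
print('bench z',np.median(Z[roi(220,440,320,500)])*1000)
rect('orange',roi(515,350,565,415)&(S>120)&(H<20)&(V>120))
rect('mat',roi(510,270,567,420)&(V<60))
rect('rest block',roi(515,350,565,415)&(V>90)&(S<60)&(Z<.03)&(Z>.008))
rect('shank',roi(530,290,552,360)&(V>90)&(Z<.05))
rect('bin',roi(170,280,285,420)&(S>120)&(H>100)&(Z>.05))
rect('head',roi(320,220,360,300)&(S>100)&(H>95)&(H<130)&(Z>.05))
rect('red',roi(330,260,356,290)&(S>130)&((H<8)|(H>170)))
rect('apron',roi(355,296,492,350)&(V<110)&(S<60))
for n,c in zip('4321',(375,407,438,468)):
    rect('plate'+n,roi(c-12,238,c+12,286)&(V>150)&(S<50))
print('scene blue etc', np.percentile(V[roi(365,238,475,286)],[5,50,95]))
import sys
# cover z
rect('cover',roi(355,225,490,290)&(Z>.03))
rect('loupe',roi(530,228,556,255)&(Z>.02))
c=cv2.resize(im[150:250,220:400],(720,400),interpolation=cv2.INTER_CUBIC); save('crop0',c)
E
```

```text
bench z 0.5451872517622752
orange 147 c [ 461.9 -162.7] sz [22.3 69.5] ang 89.38 mean [ 461.3 -162.2   41.2] zmed 41.3
mat 1701 c [533.3 -42.7] sz [259.2 317. ] ang 0.93 mean [ 545.7 -163.1   10.9] zmed 4.1
rest block 162 c [ 484.2 -167.8] sz [84.5 48.2] ang 0.42 mean [ 473.7 -169.    14.9] zmed 14.1
shank 98 c [ 571.1 -161. ] sz [ 14.2 121.7] ang 86.06 mean [ 575.  -163.8   24.4] zmed 24.4
bin 828 c [499.2 305.1] sz [376.2 213.2] ang 80.58 mean [516.9 426.5  80.9] zmed 60.2
head 769 c [615.6 193.2] sz [277.1  77.6] ang 17.19 mean [687.8 214.4  71.2] zmed 66.9
red 31 c [662.6 216.3] sz [20.2 13. ] ang 68.89 mean [662.8 214.8  58.5] zmed 60.5
apron 2893 c [562.   61.1] sz [133.6 247.2] ang 0.52 mean [583.2  63.3   6.8] zmed 1.6
plate4 0 c [0. 0.] sz [0. 0.] ang 0.0 mean [nan nan nan] zmed nan
plate3 0 c [0. 0.] sz [0. 0.] ang 0.0 mean [nan nan nan] zmed nan
plate2 0 c [0. 0.] sz [0. 0.] ang 0.0 mean [nan nan nan] zmed nan
plate1 0 c [0. 0.] sz [0. 0.] ang 0.0 mean [nan nan nan] zmed nan
scene blue etc [ 78. 103. 132.]
cover 4079 c [627.7  64.9] sz [262.  254.1] ang 2.18 mean [696.9  68.6  43.8] zmed 41.1
loupe 153 c [615.1 -40.9] sz [ 35.5 392.6] ang 42.81 mean [ 734.1 -169.7   39. ] zmed 31.3<stdin>:8: RuntimeWarning: Mean of empty slice.
  ret = um.true_divide(
  return _methods._mean(a, axis=axis, dtype=dtype,
  ret = ret.dtype.type(ret / rcount)
```

View pics/crop0.png

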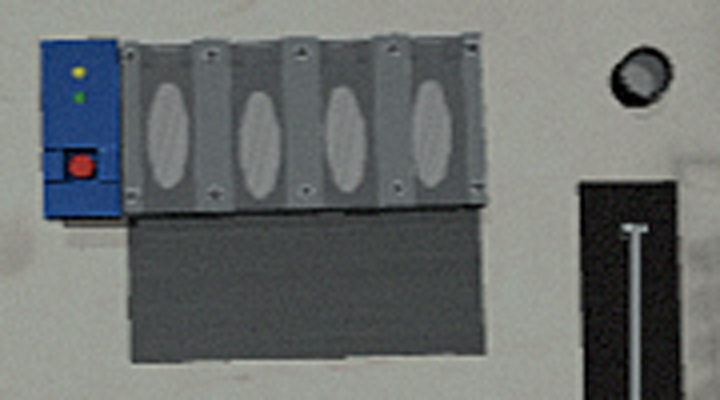

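```bash
cat >> h.py <<'E'
def rayplane(d,uv,z):
    Rm=R.from_rotvec(np.ravel(d['rvec'])).as_matrix(); o=-Rm.T@np.ravel(d['tvec'])
    r=np.c_[(uv[:,0]-d['cx'])/d['fx'],(uv[:,1]-d['cy'])/d['fy'],np.ones(len(uv))]@Rm
    return o+r*((z-o[2])/r[:,2])[:,None]
def rect(d,n,m,z):
    m=m.astype(np.uint8); k,l,st,_=cv2.connectedComponentsWithStats(m)
    if k<2: print(n,'none'); return
    i=1+np.argmax(st[1:,4]); v,u=np.where(l==i); p=rayplane(d,np.c_[u,v].astype(float),z)[:,:2]*1000
    r=cv2.minAreaRect(p.astype(np.float32)); print(n,len(p),'c',np.round(r[0],1),'sz',np.round(r[1],1),'ang',round(r[2],2),'mean',np.round(p.mean(0),1))
    return p
def roi(a,b,c,e):
    m=np.zeros((420,560),bool); m[int(b*.7):int(e*.7),int(a*.7):int(c*.7)]=1; return m
E
python3 - <<'E'
from h import *
d=np.load('top0.npz'); W=d['W']; im=d['img']; hsv=cv2.cvtColor(im,cv2.COLOR_RGB2HSV).astype(int)
H,S,V=hsv[...,0],hsv[...,1],hsv[...,2]; Z=W[...,2]
rect(d,'orange',roi(515,350,565,415)&(S>120)&(H<20)&(V>120),.038)
rect(d,'mat',roi(510,270,567,420)&(V<50),.003)
rect(d,'block',roi(520,350,565,402)&(V>80)&(S<60)&(V<150),.013)
rect(d,'shank',roi(530,290,552,360)&(V>90),.021)
rect(d,'bin',roi(170,280,285,420)&(S>100)&(H>100),.06)
rect(d,'head',roi(320,220,360,300)&(S>100)&(H>95)&(H<130),.066)
rect(d,'red',roi(330,260,356,290)&(S>110)&((H<10)|(H>170)),.061)
p=rect(d,'apron',roi(355,296,492,350)&(V<95),0)
# apron front edge & right edge lines
for n,q in (('front',[p[abs(p[:,1]-y)<1.5][:,0].min() if 0 else (p[abs(p[:,1]-y)<2][:,0].min(),y) for y in range(-40,165,4)]),):
    q=np.array(q); print(n,np.polyfit(q[:,1],q[:,0],1))
# magazine front cover edge via depth
m=(Z>.035)&(Z<.05)&roi(362,222,485,300)
P=W[m]*1000; q=np.array([(P[abs(P[:,1]-y)<2][:,0].min(),y) for y in range(-40,165,5)]);print('cover front',np.polyfit(q[:,1],q[:,0],1))
print('cover y',P[:,1].min(),P[:,1].max(),'x',np.percentile(P[:,0],[1,99]))
for n,c in zip('4321',(375,407,438,468)):
    rect(d,'plate'+n,roi(c-13,238,c+13,288)&(V>113),.005)
m=(Z>.058)&(Z<.075)&roi(320,220,360,300); p=W[m][:,:2]*1000; print('head depth',cv2.minAreaRect(p.astype(np.float32)))
m=(Z>.054)&(Z<.066)&roi(170,280,285,420); p=W[m][:,:2]*1000; print('bin depth',cv2.minAreaRect(p.astype(np.float32)))
E
```

```text
orange 31 c [ 431.2 -162.6] sz [ 7.9 21.6] ang 0.54 mean [ 431.3 -163.1]
mat 1627 c [ 535.1 -166.1] sz [258.5  67.6] ang 0.87 mean [ 548.5 -165. ]
block 121 c [ 477.9 -203.7] sz [ 8.3 98.4] ang 89.06 mean [ 479.2 -204.2]
shank 98 c [ 570.7 -164.6] sz [ 13.8 121.4] ang 89.26 mean [ 575.3 -164.6]
bin 4112 c [518.6 422.5] sz [135.7 213. ] ang 80.7 mean [517.8 423.7]
head 786 c [687.1 214.8] sz [119.3  51.2] ang 2.34 mean [688.1 214.7]
red 31 c [661.5 214.4] sz [13.5 16.1] ang 0.62 mean [662.4 214.6]
apron 2876 c [582.1  61.6] sz [ 92.6 246.5] ang 0.6 mean [583.7  63.1]
front [-3.86213829e-02  5.41843460e+02]
cover front [-3.68153490e-02  6.41489171e+02]
cover y -51.36915297045306 182.20107493890848 x [637.40802982 757.5411353 ]
plate4 198 c [693.4 159.4] sz [71.2 25.3] ang 0.74 mean [693.7 159.1]
plate3 202 c [687.   94.6] sz [73.9 25.3] ang 0.55 mean [687.2  94.6]
plate2 193 c [691.9  35.6] sz [71.2 25.3] ang 0.15 mean [692.2  34.5]
plate1 197 c [696.9 -26.4] sz [25.4 74.1] ang 89.97 mean [696.7 -25.9]
head depth ((686.962890625, 214.32212829589844), (120.52587127685547, 51.85798645019531), 2.731945753097534)
bin depth ((518.68212890625, 423.7376708984375), (135.9002227783203, 213.62493896484375), 80.7637710571289)
```

All four lanes hold a plate. The magazine origin is about (639, 63) mm at yaw +2.2°, the pick handle is about (462, -163), and the bin about (519, 423). Moving above the pick handle.

Emit:
jog_arm:
  rows:
    - [[3,5,0],[0,0,-3],1]
    - [[6,10,0],[0,0,-6],1]
    - [[9,15,-1],[0,0,-9],1]
    - [[12,21,-2],[0,0,-12],1]
    - [[15,27,-3],[0,0,-15],1]
    - [[18,33,-4],[0,0,-18],1]
    - [[21,38,-5],[0,0,-21],1]
    - [[23.1,40.9,-6],[0,0,-23.5],1]

```text
clock: 1.1
position: [0.4808, -0.1616, 0.1665]
ee_rot: [-3.141, 0.001, -0.0]
force: [0.8, -0.2, 0.2]
width: 0.999
gripper_force: 0.0
```

Emit:
jog_arm:
  rows:
    - [[0,0,0],[0,0,0],0.6]
    - [[0,0,0],[0,0,0],0.6]
    - [[0,0,0],[0,0,0],0.6]
    - [[0,0,0],[0,0,0],0.6]

```text
clock: 1.6
position: [0.4795, -0.1655, 0.167]
ee_rot: [3.141, -0.004, 0.0]
force: [0.1, 0.1, 0.1]
width: 0.624
gripper_force: 0.0
```

```bash
cat >> h.py <<'E'
def wrist(name=None):
    s=arm.observe(); d=arm.get_image('wrist')
    T=np.eye(4); T[:3,:3]=R.from_rotvec(s['ee_rot']).as_matrix(); T[:3,3]=s['position']
    d['T']=T@np.array(d['mount'])
    if name: save(name,cv2.resize(d['img'],(800,600))); np.savez(name+'.npz',**d)
    return d
def wray(d,uv,z):   # fisheye pixel -> world at plane z
    p=(np.asarray(uv,float)-[d['cx'],d['cy']]); r=np.hypot(*p.T); th=r/d['fx']
    k=np.where(r>0,np.sin(th)/np.maximum(r,1e-9),0)
    v=np.c_[p*k[:,None],np.cos(th)]@d['T'][:3,:3].T; o=d['T'][:3,3]
    return o+v*((z-o[2])/v[:,2])[:,None]
def wrectify(d,x0,x1,y0,y1,z,res=1.0): # top-down ortho view at plane z; mm; up=+x, left=+y
    xs=np.arange(x1,x0,-res)/1000; ys=np.arange(y1,y0,-res)/1000
    X,Y=np.meshgrid(xs,ys,indexing='ij'); P=np.stack([X,Y,np.full_like(X,z)],-1)-d['T'][:3,3]
    c=P@d['T'][:3,:3]; th=np.arctan2(np.hypot(c[...,0],c[...,1]),c[...,2]); n=np.hypot(c[...,0],c[...,1])+1e-9
    return cv2.remap(d['img'],(d['cx']+d['fx']*th*c[...,0]/n).astype(np.float32),(d['cy']+d['fy']*th*c[...,1]/n).astype(np.float32),cv2.INTER_LINEAR)
def st():
    s=arm.observe(); Rm=R.from_rotvec(s['ee_rot']).as_matrix(); print('t',round(float(s['clock']),1),'pos',np.round(s['position']*1000,1),'toolx yaw',round(np.degrees(np.arctan2(Rm[1,0],Rm[0,0])),2),'z',np.round(Rm[:,2],3),'F',np.round(s['force'],1),'w',round(float(s['width']),3),'gf',round(float(s['gripper_force']),1))
E
python3 - <<'E'
from h import *
st(); d=wrist('w1'); print(d['cx'],d['cy'],d['fx'])
save('r1',cv2.resize(wrectify(d,380,680,-240,-90,.02,.5),(400,800))[:600] if 0 else wrectify(d,380,680,-240,-90,.003,.5))
E
```

```text
t 1.6 pos [ 479.5 -165.5  167. ] toolx yaw -0.14 z [ 0. -0. -1.] F [0.1 0.1 0.1] w 0.624 gf 0.0
281.56729651205796 203.41034576159126 325.19226210127806
```

View pics/r1.png

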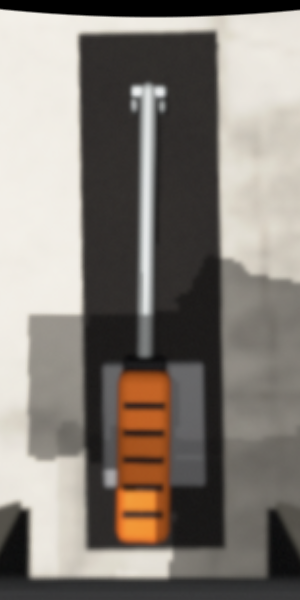

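The rectified wrist view shows the mat (cols 80-223, rows 35-548), the foot at (148, 92), the shank, and the handle (118-171, rows 370-545). I correct these for height.

```bash
cat > q.py <<'E'
from h import *
d=np.load('w1.npz'); o=d['T'][:3,3]*1000; print('cam',o)
def f(r,c,z):
    p=np.array([680-r/2,-90-c/2,3.]); return np.round(o+(p-o)*(z-o[2])/(3-o[2]),1)
print('handle',[f(r,c,41) for r,c in((370,121),(370,171),(545,118),(545,171))])
print('shank',f(350,145,24),f(110,148.5,24)); print('foot top',f(92,148.5,22),'foot', f(92,148.5,3))
E
python3 q.py
```

```text
cam [ 549.53894416 -164.4851332   324.8754904 ]
handle [array([ 501.4, -152.2,   41. ]), array([ 501.4, -174.2,   41. ]), array([ 424.3, -150.8,   41. ]), array([ 424.3, -174.2,   41. ])]
shank [ 507.9 -162.6   24. ] [ 620.1 -164.3   24. ]
foot top [ 629.  -164.3   22. ] foot [ 634.  -164.2    3. ]
```

Emit:
jog_arm:
  rows:
    - [[0.05,0.2,-5],[0,0,-0.7],0.6]
    - [[0.05,0.2,-10],[0,0,-0.7],0.6]
    - [[0.05,0.2,-13],[0,0,-0.7],0.6]
    - [[0.05,0.2,-15],[0,0,-0.7],0.6]
    - [[0.05,0.2,-15],[0,0,-0.7],0.6]
    - [[0.05,0.2,-15],[0,0,-0.7],0.6]

```text
clock: 2.4
position: [0.4809, -0.1627, 0.0175]
ee_rot: [3.141, -0.021, 0.001]
force: [0.2, 0.5, 0.7]
width: 0.599
gripper_force: 0.0
```

```bash
python3 -c "
from h import *
st()"
```

```text
t 2.4 pos [ 480.9 -162.7   17.5] toolx yaw -0.75 z [ 0.001 -0.    -1.   ] F [0.2 0.5 0.7] w 0.599 gf 0.0
```

Emit:
jog_arm:
  rows:
    - [[0,0,0],[0,0,0],0.2]
    - [[0,0,0],[0,0,0],0.1]
    - [[0,0,0],[0,0,0],0.0]
    - [[0,0,0],[0,0,0],0.0]
    - [[0,0,0],[0,0,0],0.0]
    - [[0,0,0],[0,0,0],0.0]
  newtons: 60

```text
clock: 3.15
position: [0.4806, -0.1624, 0.017]
ee_rot: [3.141, -0.02, 0.0]
force: [-0.9, 0.9, 5.8]
width: 0.255
gripper_force: 60.0
```

```bash
python3 -c "
from h import *
st()"
```

```text
t 3.1 pos [ 480.6 -162.4   17. ] toolx yaw -0.73 z [ 0. -0. -1.] F [-0.9  0.9  5.8] w 0.255 gf 60.0
```

Emit:
jog_arm:
  rows:
    - [[0,0,4],[0,0,0],0]
    - [[0,0,8],[0,0,0],0]
    - [[-0.2,3,10],[0,0,0.8],0]
    - [[-0.4,6.5,10],[0,0,1.6],0]
    - [[-0.6,10,10],[0,0,2.4],0]
    - [[-0.8,12.6,10],[0,0,2.95],0]
    - [[-0.8,12.6,10],[0,0,2.95],0]
    - [[-0.8,12.6,10],[0,0,2.95],0]

```text
clock: 4.15
position: [0.4724, -0.0369, 0.1166]
ee_rot: [3.141, 0.061, -0.001]
force: [0.1, -0.1, -0.7]
width: 0.256
gripper_force: 60.0
```

```bash
python3 - <<'E'
from h import *
st(); d=wrist('w2'); print(d['T'][:3,3])
r=wrectify(d,520,780,-60,260,0,.5); r4=wrectify(d,520,780,-60,260,.04,.5)
save('r2',r); save('r2b',r4)
E
```

```text
t 4.2 pos [472.4 -36.9 116.6] toolx yaw 2.21 z [-0. -0. -1.] F [ 0.1 -0.1 -0.7] w 0.256 gf 60.0
[ 0.54240622 -0.03300572  0.27445533]
```

View pics/r2.png

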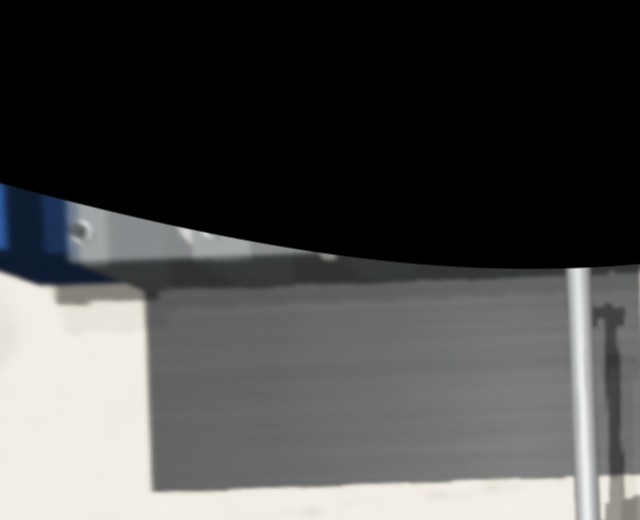

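Apron corner at (153, 490) gives a magazine origin of (639.7, 63.4), which agrees with before. Lowering and entering lane 1 above the plate.

Emit:
jog_arm:
  rows:
    - [[0,0.1,-5],[0,0,0],0]
    - [[0,0.1,-9.3],[0,0,0],0]
    - [[0,0.1,-9.3],[0,0,0],0]
    - [[3,0.2,-9.3],[0,0,0],0]
    - [[6,0.3,-9.3],[0,0,0],0]
    - [[9.5,0.45,-9.3],[0,0,0],0]
    - [[12.5,0.6,-9.3],[0,0,0],0]
    - [[12.5,0.6,-9.3],[0,0,0],0]

```text
clock: 5.2
position: [0.6007, -0.0307, 0.026]
ee_rot: [-3.141, -0.06, -0.007]
force: [-0.2, 0.5, -1.8]
width: 0.259
gripper_force: 60.0
```

```bash
cat >> h.py <<'E'
O=np.array([639.5,63.4]); EX=np.array([.99926,.0384]); EY=np.array([-.0384,.99926])
def tip():
    s=arm.observe(); t=s['position'][:2]*1000; a=R.from_rotvec(s['ee_rot']).as_matrix()[:2,0]; p=t+150.2*a-O
    print('tip mag x %.1f y %.1f footz %.1f'%(p@EX,p@EY,s['position'][2]*1000-14),end=' '); st()
E
python3 - <<'E'
from h import *
tip(); d=cam('top'); np.savez('t2.npz',**d)
c=d['img'][150:250,220:400]; save('t2',cv2.resize(c,(720,400),interpolation=cv2.INTER_CUBIC))
E
```

```text
tip mag x 107.8 y -92.6 footz 12.0 t 5.2 pos [600.7 -30.7  26. ] toolx yaw 2.18 z [ 0.004  0.    -1.   ] F [-0.2  0.5 -1.8] w 0.259 gf 60.0
```

View pics/t2.png

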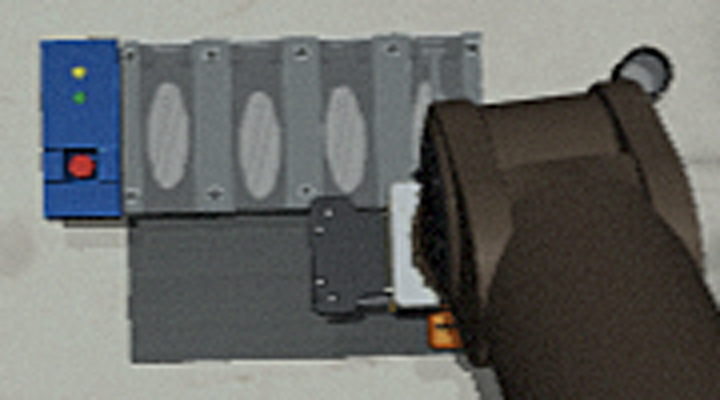

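The shank lies centred in lane 1 (col ~433). Lowering the hook behind plate 1.

Emit:
jog_arm:
  rows:
    - [[0,0,0],[0,0,0],0]
    - [[0,0,-0.5],[0,0,0],0]
    - [[0,0,-0.9],[0,0,0],0]
    - [[0,0,-0.9],[0,0,0],0]
    - [[0,0,-0.9],[0,0,0],0]

```text
clock: 5.88
position: [0.5973, -0.0303, 0.0146]
ee_rot: [3.141, 0.061, -0.001]
force: [0.1, 0.6, -0.4]
width: 0.255
gripper_force: 60.0
```

```bash
python3 -c "
from h import *
tip()"
```

```text
tip mag x 104.5 y -91.9 footz 0.6 t 5.9 pos [597.3 -30.3  14.6] toolx yaw 2.23 z [-0. -0. -1.] F [ 0.1  0.6 -0.4] w 0.255 gf 60.0
```

Emit:
jog_arm:
  rows:
    - [[-1,-0.04,0.05],[0,0,0],0]
    - [[-3,-0.12,0.05],[0,0,0],0]
    - [[-5,-0.19,0.05],[0,0,0],0]
    - [[-7,-0.27,0.05],[0,0,0],0]
    - [[-9,-0.35,0.05],[0,0,0],0]
    - [[-10.4,-0.4,0.05],[0,0,0],0]
    - [[-11.2,-0.43,0.05],[0,0,0],0]
    - [[-11.3,-0.43,0.05],[0,0,0],0]

```text
clock: 6.88
position: [0.4843, -0.0346, 0.0154]
ee_rot: [3.141, 0.061, 0.0]
force: [0.6, 0.1, -2.0]
width: 0.256
gripper_force: 60.0
```

```bash
python3 - <<'E'
from h import *
tip(); d=wrist('w3'); save('r3',wrectify(d,510,680,-70,180,0,.5))
E
```

```text
tip mag x -8.7 y -91.9 footz 1.4 t 6.9 pos [484.3 -34.6  15.4] toolx yaw 2.22 z [ 0. -0. -1.] F [ 0.6  0.1 -2. ] w 0.256 gf 60.0
```

View pics/r3.png

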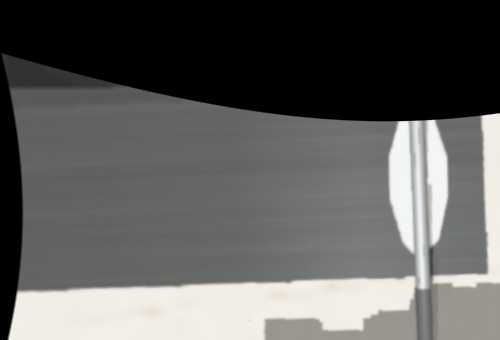

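Plate 1 is out on the apron (cols 390-447, front edge row 252) with the sheet edge beyond it. On to lane 2.

Emit:
jog_arm:
  rows:
    - [[0.3,0,0.8],[0,0,0],0]
    - [[0.2,2.5,0.9],[0,0,0],0]
    - [[-0.24,6.1,0.9],[0,0,0],0]
    - [[-0.24,6.15,0.9],[0,0,0],0]
    - [[3,6.27,0.9],[0,0,0],0]
    - [[6.5,6.4,0.9],[0,0,0],0]
    - [[9.7,6.53,0.9],[0,0,0],0]
    - [[11,6.58,0.9],[0,0,0],0]

```text
clock: 7.92
position: [0.5967, 0.0304, 0.0245]
ee_rot: [3.141, 0.059, 0.002]
force: [0.3, -0.1, -1.7]
width: 0.254
gripper_force: 60.0
```

Emit:
jog_arm:
  rows:
    - [[0,0,0],[0,0,0],0]
    - [[0,0,0],[0,0,0],0]
    - [[0,0,-0.5],[0,0,0],0]
    - [[0,0,-0.9],[0,0,0],0]
    - [[0,0,-0.9],[0,0,0],0]
    - [[0,0,-0.9],[0,0,0],0]

```text
clock: 8.68
position: [0.5944, 0.0313, 0.0152]
ee_rot: [3.141, 0.061, -0.0]
force: [0.4, -1.2, 0.0]
width: 0.258
gripper_force: 60.0
```

```bash
python3 -c "
from h import *
tip()"
```

```text
tip mag x 103.9 y -30.3 footz 1.2 t 8.7 pos [594.4  31.3  15.2] toolx yaw 2.23 z [-0. -0. -1.] F [ 0.4 -1.2  0. ] w 0.258 gf 60.0
```

Emit:
jog_arm:
  rows:
    - [[-1,-0.04,0],[0,0,0],0]
    - [[-3,-0.12,0],[0,0,0],0]
    - [[-5,-0.19,0],[0,0,0],0]
    - [[-7,-0.27,0],[0,0,0],0]
    - [[-9,-0.35,0],[0,0,0],0]
    - [[-10.4,-0.4,0],[0,0,0],0]
    - [[-11.2,-0.43,0],[0,0,0],0]
    - [[-11.3,-0.43,0],[0,0,0],0]

```text
clock: 9.68
position: [0.4813, 0.0269, 0.0154]
ee_rot: [3.141, 0.061, 0.0]
force: [0.3, -0.4, -0.6]
width: 0.257
gripper_force: 60.0
```

```bash
python3 - <<'E'
from h import *
tip(); d=wrist('w4'); save('r4',wrectify(d,510,680,-70,180,0,.5))
E
```

```text
tip mag x -9.3 y -30.3 footz 1.4 t 9.7 pos [481.3  26.9  15.4] toolx yaw 2.23 z [ 0. -0. -1.] F [ 0.3 -0.4 -0.6] w 0.257 gf 60.0
```

View pics/r4.png

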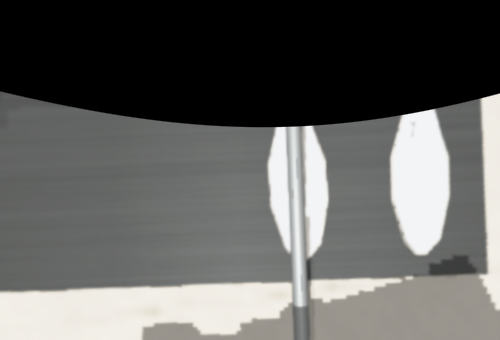

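Plates 1 and 2 are on the apron (cols ~420 and ~298). Lane 3, then lane 4.

Emit:
jog_arm:
  rows:
    - [[0.3,0,0.8],[0,0,0],0]
    - [[0.2,2.5,0.9],[0,0,0],0]
    - [[-0.24,6,0.9],[0,0,0],0]
    - [[-0.24,6,0.9],[0,0,0],0]
    - [[3,6.12,0.9],[0,0,0],0]
    - [[6.5,6.25,0.9],[0,0,0],0]
    - [[9.7,6.38,0.9],[0,0,0],0]
    - [[11.1,6.43,0.9],[0,0,0],0]

```text
clock: 10.72
position: [0.5946, 0.0903, 0.0245]
ee_rot: [3.141, 0.059, 0.002]
force: [0.6, 0.3, -2.0]
width: 0.259
gripper_force: 60.0
```

Emit:
jog_arm:
  rows:
    - [[0,0,0],[0,0,0],0]
    - [[0,0,0],[0,0,0],0]
    - [[0,0,-0.5],[0,0,0],0]
    - [[0,0,-0.9],[0,0,0],0]
    - [[0,0,-0.9],[0,0,0],0]
    - [[0,0,-0.9],[0,0,0],0]

```text
clock: 11.48
position: [0.5924, 0.0913, 0.0152]
ee_rot: [3.141, 0.061, -0.0]
force: [0.3, -0.3, -0.9]
width: 0.255
gripper_force: 60.0
```

Emit:
jog_arm:
  rows:
    - [[-1,-0.04,0],[0,0,0],0]
    - [[-3,-0.12,0],[0,0,0],0]
    - [[-5,-0.19,0],[0,0,0],0]
    - [[-7,-0.27,0],[0,0,0],0]
    - [[-9,-0.35,0],[0,0,0],0]
    - [[-10.4,-0.4,0],[0,0,0],0]
    - [[-11.2,-0.43,0],[0,0,0],0]
    - [[-11.3,-0.43,0],[0,0,0],0]

```text
clock: 12.48
position: [0.4794, 0.0869, 0.0154]
ee_rot: [3.141, 0.061, 0.0]
force: [0.1, 1.1, -0.9]
width: 0.259
gripper_force: 60.0
```

```bash
python3 -c "
from h import *
tip()"
```

```text
tip mag x -8.9 y 29.8 footz 1.4 t 12.5 pos [479.4  86.9  15.4] toolx yaw 2.23 z [ 0. -0. -1.] F [ 0.1  1.1 -0.9] w 0.259 gf 60.0
```

Emit:
jog_arm:
  rows:
    - [[0.3,0,0.8],[0,0,0],0]
    - [[0.2,2.5,0.9],[0,0,0],0]
    - [[-0.24,6.3,0.9],[0,0,0],0]
    - [[-0.24,6.35,0.9],[0,0,0],0]
    - [[3,6.47,0.9],[0,0,0],0]
    - [[6.5,6.6,0.9],[0,0,0],0]
    - [[9.8,6.73,0.9],[0,0,0],0]
    - [[11.2,6.78,0.9],[0,0,0],0]

```text
clock: 13.48
position: [0.5939, 0.1537, 0.0245]
ee_rot: [3.141, 0.058, 0.002]
force: [0.1, -0.3, -0.7]
width: 0.26
gripper_force: 60.0
```

Emit:
jog_arm:
  rows:
    - [[0,0,0],[0,0,0],0]
    - [[0,0,0],[0,0,0],0]
    - [[0,0,-0.5],[0,0,0],0]
    - [[0,0,-0.9],[0,0,0],0]
    - [[0,0,-0.9],[0,0,0],0]
    - [[0,0,-0.9],[0,0,0],0]

```text
clock: 14.22
position: [0.5914, 0.1548, 0.0152]
ee_rot: [3.141, 0.061, -0.0]
force: [1.1, -0.0, -0.8]
width: 0.253
gripper_force: 60.0
```

```bash
python3 -c "
from h import *
tip()"
```

```text
tip mag x 105.6 y 93.2 footz 1.2 t 14.2 pos [591.4 154.8  15.2] toolx yaw 2.23 z [-0. -0. -1.] F [ 1.1 -0.  -0.8] w 0.253 gf 60.0
```

Emit:
jog_arm:
  rows:
    - [[-1,-0.04,0],[0,0,0],0]
    - [[-3,-0.12,0],[0,0,0],0]
    - [[-5,-0.19,0],[0,0,0],0]
    - [[-7,-0.27,0],[0,0,0],0]
    - [[-9,-0.35,0],[0,0,0],0]
    - [[-10.5,-0.4,0],[0,0,0],0]
    - [[-11.3,-0.43,0],[0,0,0],0]
    - [[-11.4,-0.43,0],[0,0,0],0]

```text
clock: 15.22
position: [0.4773, 0.1505, 0.0154]
ee_rot: [3.141, 0.061, 0.0]
force: [0.1, 0.2, -0.6]
width: 0.259
gripper_force: 60.0
```

```bash
python3 - <<'E'
from h import *
tip(); d=wrist('w5'); save('r5',wrectify(d,510,680,-50,200,0,.5))
E
```

```text
tip mag x -8.5 y 93.3 footz 1.4 t 15.2 pos [477.3 150.5  15.4] toolx yaw 2.24 z [ 0. -0. -1.] F [ 0.1  0.2 -0.6] w 0.259 gf 60.0
```

View pics/r5.png

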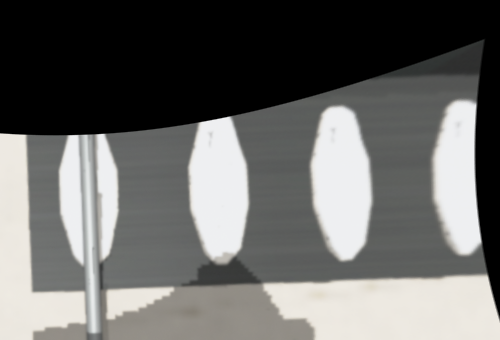

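All four plates lie on the apron (cols 88, 218, 341, 460). Moving over the reset well.

Emit:
jog_arm:
  rows:
    - [[0.3,0,1],[0,0,0],0]
    - [[0.3,0,4],[0,0,0],0]
    - [[0.3,0,7.9],[0,0,0],0]
    - [[0.3,0,7.9],[0,0,0],0]
    - [[2,3,7.9],[0,0,0],0]
    - [[3.6,5.5,7.9],[0,0,0],0]
    - [[3.88,5.82,7.9],[0,0,0],0]
    - [[3.88,5.82,7.9],[0,0,0],0]

```text
clock: 16.27
position: [0.516, 0.208, 0.0936]
ee_rot: [3.14, 0.061, -0.002]
force: [0.9, -0.1, -0.9]
width: 0.258
gripper_force: 60.0
```

Emit:
jog_arm:
  rows:
    - [[0,0,0],[0,0,0],0]
    - [[0,0,-0.7],[0,0,0],0]
    - [[0,0,-0.8],[0,0,0],0]
    - [[0,0,-0.8],[0,0,0],0]

```text
clock: 16.77
position: [0.5161, 0.2084, 0.0861]
ee_rot: [3.141, 0.061, -0.001]
force: [0.4, 0.5, -0.9]
width: 0.26
gripper_force: 60.0
```

```bash
python3 - <<'E'
from h import *
tip(); d=cam('scene'); np.savez('s6.npz',**d)
a=cv2.resize(d['img'][190:255,195:275],(640,520),interpolation=cv2.INTER_CUBIC)
save('s6',a)
Rm=R.from_rotvec(np.ravel(d['rvec'])).as_matrix()
def pr(x,y,z):
    w=np.r_[O+x*EX+y*EY,z]/1000; c=Rm@w+np.ravel(d['tvec']); return np.round(((c[:2]/c[2]*[d['fx'],d['fy']]+[d['cx'],d['cy']])-[195,190])*8)
for x in(19,41):
  for y in (139,161): print('rim',pr(x,y,66))
print('tip expect L/R',pr(32.5,158,72),pr(32.5,142,72),'well c',pr(30,150,66))
E
```

```text
tip mag x 32.5 y 149.7 footz 72.1 t 16.8 pos [516.1 208.4  86.1] toolx yaw 2.21 z [-0. -0. -1.] F [ 0.4  0.5 -0.9] w 0.26 gf 60.0
rim [351. 221.]
rim [284. 243.]
rim [315. 187.]
rim [248. 208.]
tip expect L/R [270. 201.] [319. 186.] well c [300. 215.]
```

View pics/s6.png

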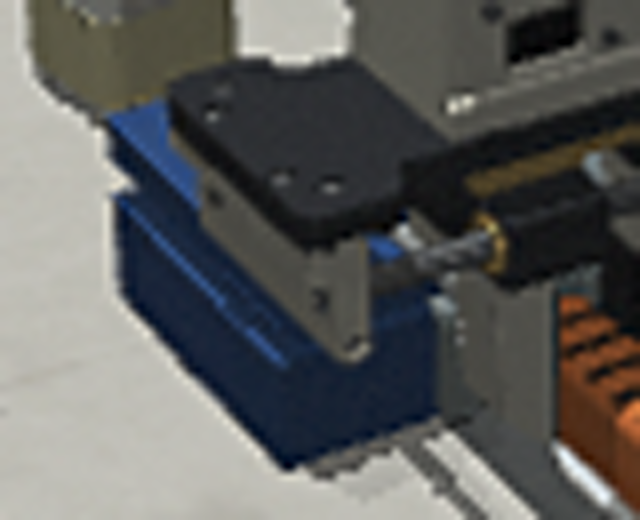

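The gripper body hides the well in this view, so I descend in small steps and watch the force: contact at z 66 would mean the rim, and at 61 the button.

Emit:
jog_arm:
  rows:
    - [[0,0,-0.4],[0,0,0],0]
    - [[0,0,-0.7],[0,0,0],0]
    - [[0,0,-0.95],[0,0,0],0]
    - [[0,0,-0.95],[0,0,0],0]
    - [[0,0,-0.95],[0,0,0],0]

```text
clock: 17.45
position: [0.5163, 0.2087, 0.0768]
ee_rot: [3.141, 0.061, 0.0]
force: [0.8, 0.6, -0.9]
width: 0.253
gripper_force: 60.0
```

```bash
python3 -c "
from h import *
tip(); print(np.mean([[*arm.observe()['force'],*arm.observe()['ft_torque']] for _ in range(5)],0).round(2))"
```

```text
tip mag x 32.7 y 150.0 footz 62.8 t 17.4 pos [516.3 208.7  76.8] toolx yaw 2.23 z [ 0. -0. -1.] F [ 0.8  0.6 -0.9] w 0.253 gf 60.0
[ 0.77  0.56 -0.94  0.06  0.02  0.01]
```

Emit:
jog_arm:
  rows:
    - [[0,0,-0.2],[0,0,0],0]
    - [[0,0,-0.4],[0,0,0],0]
    - [[0,0,-0.6],[0,0,0],0]
    - [[0,0,-0.6],[0,0,0],0]
    - [[0,0,-0.6],[0,0,0],0]

```text
clock: 18.08
position: [0.5164, 0.2087, 0.0708]
ee_rot: [-3.141, -0.061, -0.0]
force: [0.2, -0.4, 0.9]
width: 0.256
gripper_force: 60.0
```

```bash
python3 -c "
from h import *
tip(); print(np.mean([[*arm.observe()['force'],*arm.observe()['ft_torque']] for _ in range(5)],0).round(2))"
```

```text
tip mag x 32.8 y 150.0 footz 56.8 t 18.1 pos [516.4 208.7  70.8] toolx yaw 2.23 z [ 0.  0. -1.] F [ 0.2 -0.4  0.9] w 0.256 gf 60.0
[ 0.18 -0.39  0.93  0.03 -0.17  0.01]
```

Force rose about 1.9 N at foot z 57, so the button is nearly at the bottom. A touch more, then up.

Emit:
jog_arm:
  rows:
    - [[0,0,-0.1],[0,0,0],0]
    - [[0,0,-0.15],[0,0,0],0]
    - [[0,0,-0.15],[0,0,0],0]
    - [[0,0,-0.15],[0,0,0],0]

```text
clock: 18.58
position: [0.5162, 0.2087, 0.0693]
ee_rot: [-3.141, -0.061, -0.0]
force: [-3.2, -0.4, 3.5]
width: 0.258
gripper_force: 60.0
```

```bash
python3 -c "
from h import *
tip(); print(np.mean([[*arm.observe()['force'],*arm.observe()['ft_torque']] for _ in range(5)],0).round(2))"
```

```text
tip mag x 32.6 y 150.0 footz 55.3 t 18.6 pos [516.2 208.7  69.3] toolx yaw 2.23 z [ 0.  0. -1.] F [-3.2 -0.4  3.5] w 0.258 gf 60.0
[-3.22 -0.35  3.52  0.02 -0.13 -0.  ]
```

Button bottomed (3.5 N). Lifting and returning the pick to the mat.

Emit:
jog_arm:
  rows:
    - [[0,0,2],[0,0,0],0]
    - [[0,0,5],[0,0,0],0]
    - [[-0.3,-5,5],[0,0,-0.5],0]
    - [[-0.9,-11,5],[0,0,-1],0]
    - [[-1.5,-17,5],[0,0,-1.5],0]
    - [[-2.1,-23,5],[0,0,-2],0]
    - [[-2.7,-29,5],[0,0,-2.5],0]
    - [[-3.1,-34,5],[0,0,-2.98],0]

```text
clock: 19.58
position: [0.4844, -0.134, 0.1191]
ee_rot: [3.141, -0.024, -0.001]
force: [1.5, -0.0, -1.1]
width: 0.255
gripper_force: 60.0
```

Emit:
jog_arm:
  rows:
    - [[-0.15,-3.3,0],[0,0,0],0]
    - [[-0.15,-3.3,0],[0,0,0],0]
    - [[-0.15,-3.3,0],[0,0,0],0]
    - [[-0.15,-3.3,-4],[0,0,0],0]
    - [[-0.15,-3.3,-8],[0,0,0],0]
    - [[-0.15,-3.3,-9.3],[0,0,0],0]
    - [[-0.15,-3.3,-9.3],[0,0,0],0]
    - [[-0.15,-3.3,-9.3],[0,0,0],0]

```text
clock: 20.58
position: [0.4848, -0.1643, 0.0274]
ee_rot: [3.141, -0.02, 0.003]
force: [0.2, 0.5, 0.0]
width: 0.255
gripper_force: 60.0
```

```bash
python3 - <<'E'
from h import *
tip(); d=wrist('w7'); save('r7',wrectify(d,440,680,-240,-90,.003,.5))
E
```

```text
tip mag x -13.3 y -229.2 footz 13.4 t 20.6 pos [ 484.8 -164.3   27.4] toolx yaw -0.73 z [ 0.002 -0.    -1.   ] F [0.2 0.5 0. ] w 0.255 gf 60.0
```

View pics/r7.png

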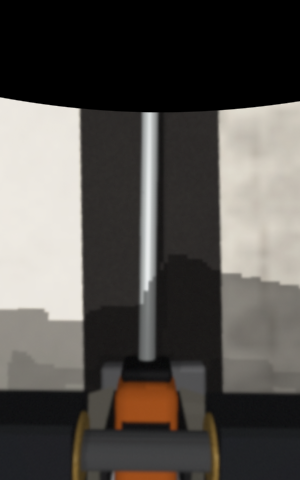

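The pick is centred and parallel over the mat (shank col ~149, mat 82-220). Lowering.

Emit:
jog_arm:
  rows:
    - [[0,0,0],[0,0,0],0]
    - [[0,0,-0.5],[0,0,0],0]
    - [[0,0,-0.8],[0,0,0],0]
    - [[0,0,-0.92],[0,0,0],0]
    - [[0,0,-0.92],[0,0,0],0]
    - [[0,0,-0.92],[0,0,0],0]

```text
clock: 21.38
position: [0.4836, -0.1644, 0.017]
ee_rot: [3.142, -0.021, -0.0]
force: [-1.2, 0.2, 1.5]
width: 0.256
gripper_force: 60.0
```

```bash
python3 -c "
from h import *
tip(); print(np.mean([[*arm.observe()['force'],*arm.observe()['ft_torque']] for _ in range(5)],0).round(2))"
```

```text
tip mag x -14.5 y -229.4 footz 3.0 t 21.4 pos [ 483.6 -164.4   17. ] toolx yaw -0.76 z [-0. -0. -1.] F [-1.2  0.2  1.5] w 0.256 gf 60.0
[-1.17  0.22  1.53  0.07  0.25 -0.06]
```

Contact force is slight. Releasing (reducing force first), opening to 0.6, and rising.

Emit:
jog_arm:
  rows:
    - [[0,0,0],[0,0,0],0.3]
    - [[0,0,0],[0,0,0],0.45]
    - [[0,0,0],[0,0,0],0.6]
    - [[0,0,0],[0,0,0],0.6]
    - [[0,0,3],[0,0,0],0.6]
    - [[0,0,8],[0,0,0],0.6]
    - [[0,0,14],[0,0,0],0.6]
    - [[0,0,18],[0,0,0],0.6]
  newtons: 20

```text
clock: 22.38
position: [0.4844, -0.1645, 0.1999]
ee_rot: [3.141, -0.021, 0.004]
force: [0.4, 0.6, -0.3]
width: 0.605
gripper_force: 0.0
```

Emit:
jog_arm:
  rows:
    - [[0,3,0],[0,0,1],0.6]
    - [[0,8,0],[0,0,2],0.6]
    - [[0,14,0],[0,0,3],0.5]
    - [[0,18,0],[0,0,3],0.5]
    - [[0,18,0],[0,0,3],0.5]
    - [[0,18,0],[0,0,3],0.5]

```text
clock: 23.12
position: [0.4837, 0.0149, 0.197]
ee_rot: [3.14, 0.061, -0.0]
force: [0.2, -1.1, -0.2]
width: 0.502
gripper_force: 0.0
```

```bash
python3 - <<'E'
from h import *
st(); d=wrist('w8'); print(d['T'][:3,3])
r=wrectify(d,420,680,-200,200,.003,.5); save('r8',r)
# plates on dark sheet
g=cv2.cvtColor(r,cv2.COLOR_RGB2GRAY)
k,l,s,c=cv2.connectedComponentsWithStats((g>185).astype(np.uint8))
for i in range(1,k):
    if 4000<s[i,4]<14000:
        v,u=np.where(l==i); p=np.c_[680-v/2,200-u/2].astype(np.float32); q=cv2.minAreaRect(p); print(np.round(q[0],1),np.round(q[1],1),round(q[2],1),p.mean(0).round(1),s[i,4])
E
```

```text
t 23.1 pos [483.7  14.9 197. ] toolx yaw 2.23 z [-0.    -0.001 -1.   ] F [ 0.2 -1.1 -0.2] w 0.502 gf 0.0
[0.55371439 0.01881021 0.3548512 ]
[590.2 -29. ] [29.  75.5] 90.0 [590.4 -29.1] 6885
[587.5  31. ] [76.4 29.2] 4.4 [587.5  31. ] 6919
[585.8  91.5] [29.  75.5] 90.0 [585.4  91.6] 6892
[583.8 155.5] [29.  75.5] 90.0 [583.3 155.6] 6863
```

View pics/r8.png

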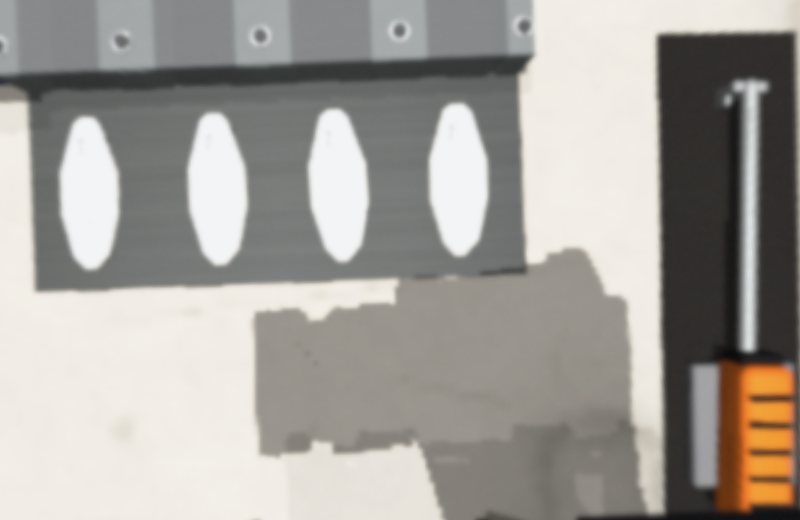

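Plates sit at (583.5, 155.5), (585.5, 91.5), (587.5, 31), (590.3, -29) mm, 29x76 as expected, and the pick is lying properly on its mat. Grasping the leftmost plate.

Emit:
jog_arm:
  rows:
    - [[3,4,-2],[0,0,0.2],0.48]
    - [[6,9,-5],[0,0,0.2],0.48]
    - [[9,13,-9],[0,0,0.2],0.48]
    - [[9.98,14.06,-13],[0,0,0.2],0.48]
    - [[9.98,14.06,-16.5],[0,0,0.2],0.48]
    - [[9.98,14.06,-18.5],[0,0,0.2],0.48]
    - [[9.98,14.06,-19.5],[0,0,0.2],0.48]
    - [[9.98,14.06,-19.5],[0,0,0.2],0.48]

```text
clock: 24.18
position: [0.584, 0.1549, 0.0019]
ee_rot: [3.14, 0.064, -0.0]
force: [-0.3, 0.8, 0.0]
width: 0.48
gripper_force: 0.0
```

Emit:
jog_arm:
  rows:
    - [[0,0,0],[0,0,0],0.48]
    - [[0,0,0],[0,0,0],0.3]
    - [[0,0,0],[0,0,0],0.2]
    - [[0,0,0],[0,0,0],0.2]
    - [[0,0,0],[0,0,0],0.2]
    - [[0,0,1],[0,0,0],0.2]
    - [[0,0,4],[0,0,0],0.2]
    - [[0,0,8],[0,0,0],0.2]
  newtons: 30

```text
clock: 25.18
position: [0.5828, 0.1559, 0.0823]
ee_rot: [3.14, 0.067, -0.003]
force: [1.1, -0.3, 0.3]
width: 0.198
gripper_force: 0.0
```

```bash
cat > binpos.py <<'E'
from h import *
st(); d=cam('top'); im=d['img']; W=world(d); Z=W[...,2]; hsv=cv2.cvtColor(im,cv2.COLOR_RGB2HSV).astype(int)
m=roi(130,240,318,460)&(hsv[...,1]>100)&(hsv[...,0]>100)&(hsv[...,0]<130)
rect(d,'bin',m,.06)
E
python3 binpos.py
```

```text
t 25.2 pos [582.8 155.9  82.3] toolx yaw 2.45 z [-0.002 -0.001 -1.   ] F [ 1.1 -0.3  0.3] w 0.198 gf 0.0
bin 4109 c [518.6 422.5] sz [135.7 213. ] ang 80.7 mean [517.8 423.7]
```

Fingers closed to 18 mm with no force, so the grasp missed. Looking.

```bash
cat > plates.py <<'E'
from h import *
import sys
st(); d=wrist('wp')
r=wrectify(d,480,680,-100,300,.003,.5); save(sys.argv[1],r)
g=cv2.cvtColor(r,cv2.COLOR_RGB2GRAY)
for th in (185,):
  k,l,s,c=cv2.connectedComponentsWithStats((g>th).astype(np.uint8))
  for i in range(1,k):
    if 3000<s[i,4]<9000:
        v,u=np.where(l==i); p=np.c_[680-v/2,300-u/2].astype(np.float32); q=cv2.minAreaRect(p); a=np.linalg.eigh(np.cov(p.T))[1][:,1]; print(np.round(q[0],1),np.round(q[1],1),p.mean(0).round(1),s[i,4],'yaw',round(np.degrees(np.arctan(a[1]/a[0])),1))
E
python3 plates.py r9
```

```text
t 25.2 pos [585.9 157.   88.2] toolx yaw 2.44 z [ 0.006  0.002 -1.   ] F [0.9 0.8 3.7] w 0.2 gf 0.0
[591.5 -28.2] [28.5 76. ] [591.9 -28.3] 6838 yaw 1.6
[592.3  29.2] [69.2 25.6] [596.5  29. ] 4336 yaw 13.3
[500.8 -30.1] [33.1 47.9] [502.3 -33.6] 5224 yaw 72.2
[495.2 154.7] [27.6 47.5] [494.6 154.6] 4123 yaw -88.0
```

View pics/r9.png

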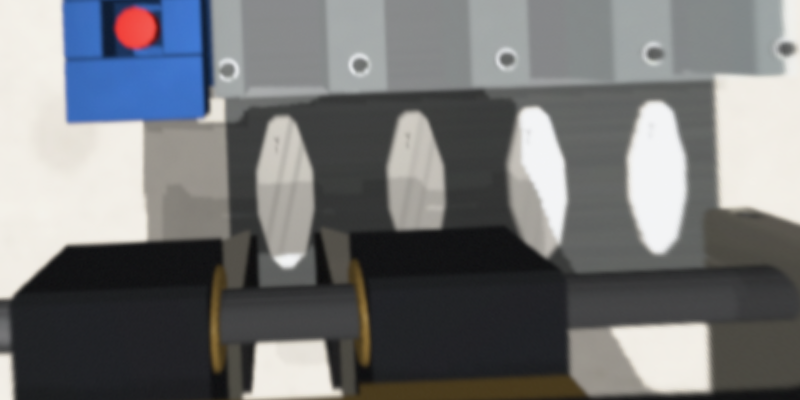

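The plate at (286, 190) is unmoved; the fingers slipped over it. Retrying lower, closing fully, and checking before lifting.

Emit:
jog_arm:
  rows:
    - [[0,0.1,0],[0,0,0],0.48]
    - [[0,0.1,-3],[0,0,0],0.48]
    - [[0,0.1,-6],[0,0,0],0.48]
    - [[0,0.1,-7.6],[0,0,0],0.48]
    - [[0,0.1,-8.15],[0,0,0],0.48]
    - [[0,0.1,-8.15],[0,0,0],0.48]

```text
clock: 26.02
position: [0.5833, 0.1572, 0.0008]
ee_rot: [3.141, 0.067, -0.001]
force: [-0.0, -0.5, 0.3]
width: 0.48
gripper_force: 0.0
```

Emit:
jog_arm:
  rows:
    - [[0,0,0],[0,0,0],0.48]
    - [[0,0,0],[0,0,0],0.3]
    - [[0,0,0],[0,0,0],0.2]
    - [[0,0,0],[0,0,0],0.1]
    - [[0,0,0],[0,0,0],0]
    - [[0,0,0],[0,0,0],0]
  newtons: 30

```text
clock: 26.78
position: [0.5837, 0.1572, 0.0006]
ee_rot: [3.141, 0.067, 0.0]
force: [-0.3, -0.5, 1.6]
width: 0.291
gripper_force: 30.0
```

```bash
python3 -c "
from h import *
st()"
```

```text
t 26.8 pos [583.7 157.2   0.6] toolx yaw 2.44 z [ 0. -0. -1.] F [-0.3 -0.5  1.6] w 0.291 gf 30.0
```

Gripped at 26.8 mm and 30 N. Lifting and carrying to the bin.

Emit:
jog_arm:
  rows:
    - [[0,0,1],[0,0,0],0]
    - [[0,0,4],[0,0,0],0]
    - [[0,0,8],[0,0,0],0]
    - [[0,3,11],[0,0,-2],0]
    - [[-0.5,8,11],[0,0,-4],0]
    - [[-1,13,11],[0,0,-6],0]
    - [[-1.5,18,11],[0,0,-8],0]
    - [[-2,23,11],[0,0,-11.7],0]

```text
clock: 27.78
position: [0.5633, 0.3887, 0.1113]
ee_rot: [-3.131, 0.256, -0.0]
force: [0.9, 0.7, 0.7]
width: 0.296
gripper_force: 30.0
```

Emit:
jog_arm:
  rows:
    - [[-0.4,2.9,0],[0,0,0],0]
    - [[-0.4,2.9,0],[0,0,0],0]
    - [[-0.4,2.9,-4],[0,0,0],0]
    - [[-0.4,2.9,-8.3],[0,0,0],0]
    - [[-0.4,2.9,-8.3],[0,0,0],0]
    - [[-0.4,2.9,-8.3],[0,0,0],0]

```text
clock: 28.52
position: [0.5607, 0.4161, 0.0293]
ee_rot: [-3.13, 0.255, -0.002]
force: [-0.3, 0.2, 1.1]
width: 0.295
gripper_force: 30.0
```

```bash
python3 binpos.py
```

```text
t 28.5 pos [560.7 416.1  29.3] toolx yaw -9.3 z [ 0.001  0.001 -1.   ] F [-0.3  0.2  1.1] w 0.295 gf 30.0
bin 437 c [608.2 409.7] sz [134.5  31.9] ang 80.7 mean [609.8 399.7]
```

Emit:
jog_arm:
  rows:
    - [[0,0,0],[0,0,0],0.4]
    - [[0,0,0],[0,0,0],0.5]
    - [[0,0,0],[0,0,0],0.5]
    - [[0,0,3],[0,0,0],0.48]
    - [[0,0,8],[0,0,0],0.48]
    - [[0,-2,12],[0,0,1],0.48]
    - [[0.5,-7,14],[0,0,3],0.48]
    - [[1,-12,15],[0,0,5],0.48]

```text
clock: 29.58
position: [0.5701, 0.2956, 0.1793]
ee_rot: [-3.138, 0.113, -0.004]
force: [-0.1, -0.1, 0.8]
width: 0.478
gripper_force: 0.0
```

Emit:
jog_arm:
  rows:
    - [[0.5,-5,0],[0,0,2],0.48]
    - [[0.8,-10,0],[0,0,3.5],0.48]
    - [[1.1,-15,0],[0,0,5],0.48]
    - [[1.1,-19,0],[0,0,6.5],0.48]
    - [[1.1,-21,0],[0,0,6.7],0.48]
    - [[1.1,-21,0],[0,0,6.7],0.48]

```text
clock: 30.32
position: [0.5807, 0.0842, 0.1778]
ee_rot: [3.14, 0.062, 0.0]
force: [-0.4, 0.5, -0.8]
width: 0.481
gripper_force: 0.0
```

```bash
sed -i 's/(g>th)/(cv2.GaussianBlur(g,(5,5),0)>th)/; s/(185,)/(140,)/' plates.py; python3 plates.py r10; python3 binpos.py
```

```text
t 30.3 pos [580.7  84.2 177.8] toolx yaw 2.25 z [ 0.    -0.001 -1.   ] F [-0.4  0.5 -0.8] w 0.481 gf 0.0
[660.5  -5.6] [40.3 31.5] [660.6  -5.4] 4850 yaw 4.3
[591.2 -28. ] [28.  74.5] [591.3 -28.1] 6472 yaw 1.5
[586.   92.5] [28. 78.] [586.   92.5] 6658 yaw 3.1
[588.1  31.9] [74.4 28. ] [588.2  32. ] 6536 yaw 4.4
t 30.4 pos [580.6  86.2 177.7] toolx yaw 2.38 z [ 0.  0. -1.] F [-0.1 -0.1  0.2] w 0.48 gf 0.0
bin 3879 c [518.6 422.5] sz [135.7 213. ] ang 80.7 mean [515.5 425. ]
```

Emit:
jog_arm:
  rows:
    - [[0.5,0.6,-3],[0,0,0.6],0.48]
    - [[0.5,0.6,-8],[0,0,0.6],0.48]
    - [[0.5,0.6,-13],[0,0,0.6],0.48]
    - [[0.5,0.6,-16],[0,0,0.6],0.48]
    - [[0.5,0.6,-17.2],[0,0,0.6],0.48]
    - [[0.5,0.6,-17.7],[0,0,0.6],0.48]
    - [[0.5,0.6,-17.7],[0,0,0.6],0.48]
    - [[0.5,0.6,-17.7],[0,0,0.6],0.48]

```text
clock: 31.42
position: [0.5864, 0.0925, 0.0017]
ee_rot: [-3.14, -0.083, -0.003]
force: [0.2, 0.0, 0.3]
width: 0.479
gripper_force: 0.0
```

Emit:
jog_arm:
  rows:
    - [[0,0,0],[0,0,0],0.35]
    - [[0,0,0],[0,0,0],0.2]
    - [[0,0,0],[0,0,0],0]
    - [[0,0,0],[0,0,0],0]
    - [[0,0,0],[0,0,0],0]
  newtons: 30

```text
clock: 32.05
position: [0.5859, 0.0921, 0.0009]
ee_rot: [3.14, 0.083, 0.001]
force: [-2.3, -0.7, 5.8]
width: 0.295
gripper_force: 30.0
```

Emit:
jog_arm:
  rows:
    - [[0,0,1],[0,0,0],0]
    - [[0,0,4],[0,0,0],0]
    - [[0,0,9],[0,0,0],0]
    - [[-1,4,11],[0,0,-2],0]
    - [[-2.5,9,11],[0,0,-4],0]
    - [[-4,14,11],[0,0,-6],0]
    - [[-5.5,19,11],[0,0,-8],0]
    - [[-7,24,11],[0,0,-10],0]

```text
clock: 33.05
position: [0.5149, 0.3338, 0.111]
ee_rot: [-3.136, 0.192, -0.0]
force: [1.0, 1.0, -0.7]
width: 0.295
gripper_force: 30.0
```

Emit:
jog_arm:
  rows:
    - [[-2,5,0],[0,0,-1.5],0]
    - [[-3.9,9.7,0],[0,0,-2.3],0]
    - [[-3.9,9.7,0],[0,0,-2.3],0]
    - [[-3.9,9.7,0],[0,0,-2.3],0]
    - [[-3.9,9.7,-4],[0,0,-2.3],0]
    - [[-3.9,9.7,-8.3],[0,0,-2.3],0]
    - [[-3.9,9.7,-8.3],[0,0,-2.3],0]
    - [[-3.9,9.7,-8.3],[0,0,-2.3],0]

```text
clock: 34.05
position: [0.4779, 0.4289, 0.029]
ee_rot: [-3.13, 0.256, -0.002]
force: [0.4, 0.4, 0.8]
width: 0.294
gripper_force: 30.0
```

Emit:
jog_arm:
  rows:
    - [[0,0,0],[0,0,0],0.4]
    - [[0,0,0],[0,0,0],0.5]
    - [[0,0,0],[0,0,0],0.5]
    - [[0,0,3],[0,0,0],0.48]
    - [[0,0,8],[0,0,0],0.48]
    - [[1,-3,12],[0,0,1],0.48]
    - [[2.5,-8,14],[0,0,3],0.48]
    - [[4,-13,15],[0,0,5],0.48]

```text
clock: 35.05
position: [0.5174, 0.2985, 0.1794]
ee_rot: [-3.138, 0.113, -0.004]
force: [1.2, 0.3, -0.8]
width: 0.481
gripper_force: 0.0
```

Emit:
jog_arm:
  rows:
    - [[1.5,-5,0],[0,0,2],0.48]
    - [[3,-10,0],[0,0,4],0.48]
    - [[4.5,-15,0],[0,0,5.5],0.48]
    - [[6,-20,0],[0,0,7],0.48]
    - [[7,-25,0],[0,0,7.5],0.48]
    - [[7.1,-27,0],[0,0,7.5],0.48]
    - [[7.1,-27,0],[0,0,7.5],0.48]
    - [[7.1,-27,0],[0,0,7.5],0.48]

```text
clock: 36.05
position: [0.5874, 0.0316, 0.1777]
ee_rot: [-3.139, -0.093, -0.0]
force: [0.6, 0.5, -0.6]
width: 0.479
gripper_force: 0.0
```

```bash
python3 plates.py r11; python3 binpos.py
```

```text
t 36.0 pos [587.4  31.6 177.7] toolx yaw 3.38 z [ 0.     0.001 -1.   ] F [ 0.6  0.5 -0.6] w 0.479 gf 0.0
[660.   -0.8] [40.9 31.6] [ 6.6e+02 -6.0e-01] 5031 yaw 3.3
[591.  -28.8] [27.5 74. ] [591.3 -28.7] 6469 yaw 1.5
[587.1  31.3] [76.3 28. ] [587.4  31.3] 6636 yaw 4.3
t 36.1 pos [587.3  31.8 177.6] toolx yaw 3.42 z [-0.     0.001 -1.   ] F [-0.2  0.4  0.2] w 0.482 gf 0.0
bin 3640 c [518.6 422.5] sz [135.7 213. ] ang 80.7 mean [517.9 425.7]
```

Emit:
jog_arm:
  rows:
    - [[0,0,-3],[0,0,0.8],0.48]
    - [[0,0,-8],[0,0,0.8],0.48]
    - [[0,0,-13],[0,0,0.8],0.48]
    - [[0,0,-16],[0,0,0.8],0.48]
    - [[0,0,-17.2],[0,0,0.8],0.48]
    - [[0,0,-17.7],[0,0,0.8],0.48]
    - [[0,0,-17.7],[0,0,0.8],0.48]
    - [[0,0,-17.7],[0,0,0.8],0.48]

```text
clock: 37.15
position: [0.5884, 0.0294, 0.0017]
ee_rot: [-3.14, -0.111, -0.003]
force: [-0.4, 0.2, -0.2]
width: 0.477
gripper_force: 0.0
```

Emit:
jog_arm:
  rows:
    - [[0,0,0],[0,0,0],0.35]
    - [[0,0,0],[0,0,0],0.2]
    - [[0,0,0],[0,0,0],0]
    - [[0,0,0],[0,0,0],0]
    - [[0,0,0],[0,0,0],0]
  newtons: 30

```text
clock: 37.78
position: [0.5879, 0.0292, 0.0009]
ee_rot: [3.14, 0.111, 0.001]
force: [-0.5, -0.6, 5.6]
width: 0.293
gripper_force: 30.0
```

Emit:
jog_arm:
  rows:
    - [[0,0,1],[0,0,0],0]
    - [[0,0,4],[0,0,0],0]
    - [[0,0,9],[0,0,0],0]
    - [[-0.3,4,11],[0,0,-2],0]
    - [[-0.8,9,11],[0,0,-4],0]
    - [[-1.2,14,11],[0,0,-6],0]
    - [[-1.6,19,11],[0,0,-8],0]
    - [[-2,24,11],[0,0,-10],0]

```text
clock: 38.78
position: [0.5673, 0.2707, 0.111]
ee_rot: [-3.137, 0.165, -0.0]
force: [2.0, 0.7, -1.0]
width: 0.291
gripper_force: 30.0
```

Emit:
jog_arm:
  rows:
    - [[-0.4,5,0],[0,0,-1.5],0]
    - [[-0.8,10,0],[0,0,-2.5],0]
    - [[-1.2,14.3,0],[0,0,-3.3],0]
    - [[-1.2,14.3,0],[0,0,-3.3],0]
    - [[-1.2,14.3,-4],[0,0,-3.3],0]
    - [[-1.2,14.3,-7.8],[0,0,-3.3],0]
    - [[-1.2,14.3,-7.8],[0,0,-3.3],0]
    - [[-1.2,14.3,-7.8],[0,0,-3.3],0]

```text
clock: 39.78
position: [0.5565, 0.4122, 0.0341]
ee_rot: [-3.13, 0.254, -0.002]
force: [-0.3, 0.3, 0.4]
width: 0.289
gripper_force: 30.0
```

Emit:
jog_arm:
  rows:
    - [[0,0,0],[0,0,0],0.4]
    - [[0,0,0],[0,0,0],0.5]
    - [[0,0,0],[0,0,0],0.5]
    - [[0,0,3],[0,0,0],0.48]
    - [[0,0,8],[0,0,0],0.48]
    - [[0.5,-4,12],[0,0,1],0.48]
    - [[1,-9,14],[0,0,3],0.48]
    - [[1.5,-14,14.5],[0,0,5],0.48]

```text
clock: 40.78
position: [0.5715, 0.2713, 0.1798]
ee_rot: [-3.138, 0.114, -0.005]
force: [0.9, -0.4, -0.7]
width: 0.478
gripper_force: 0.0
```

Emit:
jog_arm:
  rows:
    - [[0.5,-5,0],[0,0,2],0.48]
    - [[1,-11,0],[0,0,4],0.48]
    - [[1.5,-17,0],[0,0,5],0.48]
    - [[2,-23,0],[0,0,6],0.48]
    - [[2.1,-28.3,0],[0,0,6],0.48]
    - [[2.1,-30.3,0],[0,0,6],0.48]
    - [[2.1,-30.3,0],[0,0,6],0.48]
    - [[2.1,-30.3,0],[0,0,6],0.48]

```text
clock: 41.78
position: [0.5917, -0.0282, 0.1776]
ee_rot: [-3.14, -0.052, -0.0]
force: [0.2, 0.0, -0.7]
width: 0.478
gripper_force: 0.0
```

```bash
python3 plates.py r12; python3 binpos.py
```

```text
t 41.8 pos [591.7 -28.2 177.6] toolx yaw 1.9 z [ 0.     0.001 -1.   ] F [ 0.2  0.  -0.7] w 0.478 gf 0.0
[590.  -28.8] [27.5 76. ] [590.  -28.9] 6678 yaw 1.8
t 41.8 pos [591.7 -28.  177.6] toolx yaw 1.93 z [ 0.     0.001 -1.   ] F [ 0.7  0.1 -0.4] w 0.484 gf 0.0
bin 3588 c [518.6 422.7] sz [135.3 213. ] ang 80.67 mean [517.5 426.2]
```

Emit:
jog_arm:
  rows:
    - [[-0.1,-0.1,-3],[0,0,0],0.48]
    - [[-0.1,-0.1,-8],[0,0,0],0.48]
    - [[-0.1,-0.1,-13],[0,0,0],0.48]
    - [[-0.1,-0.1,-16],[0,0,0],0.48]
    - [[-0.1,-0.1,-17.2],[0,0,0],0.48]
    - [[-0.1,-0.1,-17.7],[0,0,0],0.48]
    - [[-0.1,-0.1,-17.7],[0,0,0],0.48]
    - [[-0.1,-0.1,-17.7],[0,0,0],0.48]

```text
clock: 42.88
position: [0.5915, -0.0317, 0.0017]
ee_rot: [3.141, 0.048, 0.003]
force: [1.0, 0.1, 0.5]
width: 0.476
gripper_force: 0.0
```

Emit:
jog_arm:
  rows:
    - [[0,0,0],[0,0,0],0.35]
    - [[0,0,0],[0,0,0],0.2]
    - [[0,0,0],[0,0,0],0]
    - [[0,0,0],[0,0,0],0]
    - [[0,0,0],[0,0,0],0]
  newtons: 30

```text
clock: 43.5
position: [0.5908, -0.0318, 0.0009]
ee_rot: [3.141, 0.048, 0.001]
force: [-1.0, -0.1, 6.6]
width: 0.297
gripper_force: 30.0
```

Emit:
jog_arm:
  rows:
    - [[0,0,1],[0,0,0],0]
    - [[0,0,4],[0,0,0],0]
    - [[0,0,9],[0,0,0],0]
    - [[-1,5,11],[0,0,-2],0]
    - [[-2.5,10,11],[0,0,-4],0]
    - [[-4,15,11],[0,0,-6],0]
    - [[-5.5,20,11],[0,0,-8],0]
    - [[-7,25,11],[0,0,-10],0]

```text
clock: 44.5
position: [0.52, 0.2198, 0.1111]
ee_rot: [-3.133, 0.228, -0.001]
force: [0.9, -0.1, -0.0]
width: 0.293
gripper_force: 30.0
```

```bash
python3 binpos.py
```

```text
t 44.5 pos [520.  219.8 111.1] toolx yaw -8.33 z [ 0.  0. -1.] F [ 0.9 -0.1 -0. ] w 0.293 gf 30.0
bin 3343 c [518.6 422.5] sz [135.7 213. ] ang 80.7 mean [515.1 430.8]
```

Emit:
jog_arm:
  rows:
    - [[-1,6,0],[0,0,-1],0]
    - [[-2,12,0],[0,0,-1],0]
    - [[-3.2,17.5,0],[0,0,-1],0]
    - [[-3.9,20.8,0],[0,0,-1],0]
    - [[-3.9,20.8,0],[0,0,-1],0]
    - [[-3.9,20.8,-4],[0,0,-1],0]
    - [[-3.9,20.8,-7.7],[0,0,-1],0]
    - [[-3.9,20.8,-7.7],[0,0,-1],0]

```text
clock: 45.55
position: [0.4805, 0.4231, 0.0312]
ee_rot: [3.126, -0.255, -0.005]
force: [0.1, -0.6, 0.3]
width: 0.29
gripper_force: 30.0
```

Emit:
jog_arm:
  rows:
    - [[0,0,0],[0,0,0],0]
    - [[0,0,0],[0,0,0],0.4]
    - [[0,0,0],[0,0,0],0.5]
    - [[0,0,0],[0,0,0],0.5]
    - [[0,0,4],[0,0,0],0.5]
    - [[0,0,10],[0,0,0],0.5]
    - [[0,-5,15],[0,0,1],0.5]
    - [[0,-11,17],[0,0,3],0.5]

```text
clock: 46.55
position: [0.4822, 0.3247, 0.2035]
ee_rot: [-3.134, 0.166, -0.005]
force: [1.6, -0.6, 0.1]
width: 0.5
gripper_force: 0.0
```

Emit:
jog_arm:
  rows:
    - [[-1,-6,0],[0,0,1],0.5]
    - [[-2,-12,0],[0,0,2],0.5]
    - [[-3,-18,0],[0,0,3],0.5]
    - [[-5,-24,0],[0,0,3],0.5]
    - [[-7,-30,0],[0,0,3],0.5]
    - [[-7,-30,0],[0,0,3],0.5]

```text
clock: 47.3
position: [0.4099, 0.0196, 0.2009]
ee_rot: [3.139, -0.1, -0.0]
force: [1.6, 1.0, -0.0]
width: 0.501
gripper_force: 0.0
```

```bash
python3 binpos.py; python3 - <<'E'
from h import *
d=cam('top'); save('final',cv2.resize(d['img'][120:330,110:420],(800,542),interpolation=cv2.INTER_CUBIC))
E
```

```text
t 47.3 pos [409.9  19.6 200.9] toolx yaw -3.65 z [-0.    -0.001 -1.   ] F [ 1.6  1.  -0. ] w 0.501 gf 0.0
bin 3564 c [518.6 422.7] sz [135.3 213. ] ang 80.67 mean [517.6 426.2]
```

View pics/final.png

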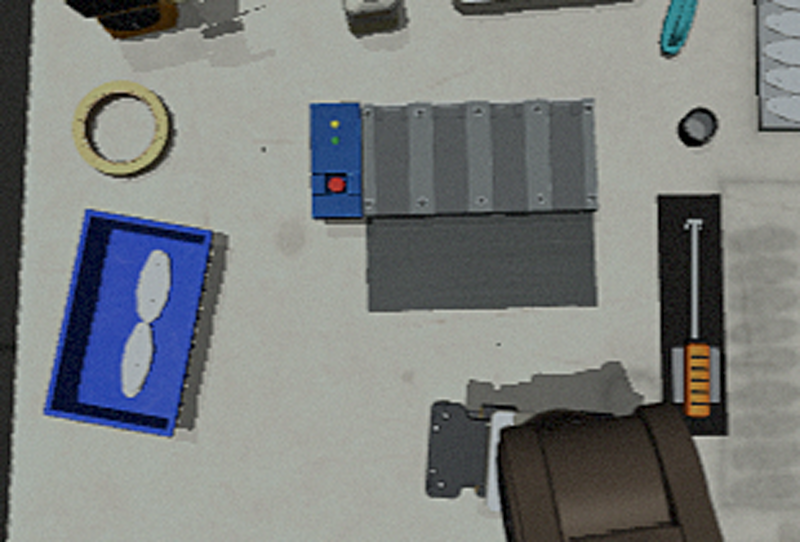

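The bin holds the plates in two stacks (about (150, 290) and (138, 360)). The lanes and apron are empty, the pick lies on its mat at (695, 220-415), the loupe is in place, and the bin has not moved. Handing in.

```bash
python3 -c "
from cell import arm
print(arm.sign_off())"
```

```text
the job is handed in; nothing more can be done
None
```

I dragged all four plates out and put them in the blue bin, pressed the reset button to its stop, laid the pick back on its mat, and handed the job in at about 47 s; I don't have the judge's result.

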